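Set the stop collar on the bar fixture beside the milling machine

TASK

On the bar fixture, take the stop collar (the thick ring with the clamping lug on top) and slide it along the bar until its middle is level with the tip of the pointed marker on the base, not the square-ended one. Stop there and let go, leaving the collar standing at the mark.

Things in the scene. Friction and masses are not known exactly. Their poses are not given: they have to be found in the camera images.
- fixture: Fixed: base plate 140 x 460 x 12 mm, an end post 95 mm high near each end, a 20 mm round bar between. Origin: centre of its underside, on the table; y along the bar, x across it to the side with the markers, z up. Bar axis 75 mm above the table. Small plain rings (36 mm across) are fixed on the bar 190 mm either side of the middle; other things on the base are under 30 mm high.
- collar_mid (a point): Centre of the stop collar, on the bar's axis: dark steel ring 44 mm across, 30 mm long along the bar; lug on top 26 mm across the bar, 24 mm along it (34 mm across over its screw), top 41 mm above the bar's axis. Slides only along the bar, 150 mm either side of the middle, about 3 N friction, stays where left. Pinch the ring across the bar. Starts near the middle. Axes as the fixture's.
- pointer_tip (a point): Tip, at the top edge, of the pointed marker: dark steel plate 36 mm along the bar, 10 mm thick, fixed on the base at the fixture's +x side, its 90 degree point towards the bar. Tip 30 mm from the bar's axis seen from above, 22 mm above the table. Axes as the fixture's. A square-ended marker is on the other side of the bar's middle; either may be left or right, each 80 to 130 mm from the middle.

How it is judged:
At the end, for the whole second after the job is handed in: The middle of the stop collar stands within 10 mm, measured along the bar, of the tip of the pointed marker, and stays there after it is let go (y of collar_mid in the frame of pointer_tip between -0.01 and 0.01 m); the robot touches nothing.
It also fails if it takes over 32 s, if anything falls off the work surface, if the arm or the gripper's body presses on something with over 40 N, if the wrist force passes 120 N, or if a joint passes its speed limit or range.

ROBOT

A 7-joint arm with a two-finger parallel gripper is mounted at the origin on the work surface. World frame = base frame: x ahead of the robot, y to its left, z up, the work surface at z = 0. Lengths are in m, angles in rad, forces in N, time in s.
With the tool pointing down it reaches from about 0.425 to 0.875 m from the base axis. Payload 4.7 kg.
Tool frame: the origin (TCP) lies at the very end of the fingers, on their centre line; the grasp point (between the pads) lies 19 mm behind it; z points along the fingers, y is the direction in which the jaws open and shut (so a half turn about z gives the same grasp; the last joint's range is limited). The gripper opens to 87 mm and grips with 3 to 60 N. Pads are 19 mm wide; open, the fingers measure 117 mm over their backs; the gripper's body (75 mm by 190 mm) begins 51 mm behind the grasp point.
Start: joints at [1.206, 0.321, -0.07, 1.45, 0.023, 1.371, -0.057], TCP at [0.24, -0.604, 0.223] pointing down, gripper open.
Joint ranges: [-2.86, 2.86], [-0.3, 2.09], [-1.38, 1.24], [0.06, 2.45], [-1.56, 4.7], [0.09, 2.05], [-2.69, 2.69]. Speed limits (rad/s): [2.57, 2.57, 3.14, 3.14, 3.14, 3.14, 3.14].

INTERFACE

Orientations are given as a rotation vector (axis times angle).
In Python, from bench import ctrl gives the robot as it stands. The module is installed in compiled form; this text tells all that it offers.
- The arm moves only by the tool move_arm, never from a script. Its arguments are lists of equal length, an entry for each row: "dp": the shift along the tool's x, y, z in units of 30 mm (1.0 is 30 mm), a list of three; "turn": the turn about the tool's z in units of 5 degrees (1.0 is 5 degrees); "jaw": the opening, from -1 (shut) to 1 (fully open). A call has 1 to 5 rows; each row is the pose to reach, as a shift and turn from the pose commanded when the call began, along the tool's axes at that moment; what a row does not reach only later rows make up. A row lasts 1/10 s, in which the tool goes at most 50 mm and 8.59 degrees, less where a joint would pass 70% of its speed; a pose out of reach is approached as far as the arm can. A call with a gripper value outside its range is refused whole. The fingers move at their own pace and stop on an object; "grip_force" is the grip in N (left out, the last holds). Time passes only in rows, so rows that repeat a pose let the fingers close. It gives the time, the measured TCP pose, the force and the opening at its end, in the units of the state.
- ctrl.get_state(): the state, without advancing time (a new reading comes with each control period).
- ctrl.get_image(name): name is "side" or "top"; returns the picture (384x512x3 uint8, red, green, blue); there is no depth.
- ctrl.camera_info(name): a dict with "intrinsics" (3x3 intrinsics, pixels), "dist" ([k1, k2, p1, p2, k3] as OpenCV has them; the pictures are not rectified), "extrinsics" (4x4, takes a point from world to camera coordinates). Camera axes: x right, y up, looking along -z (the intrinsics and any distortion apply to the point x, -y, -z); pixel columns grow to the right and rows downward; lengths in m; the calibration is good to about 2 mm. A picture is of the moment at which its call begins. camera_info takes no time and is no camera call.
- ctrl.close_job(): hands the job in, once; it reports no verdict.
Trained networks look in the newest picture that a camera, given by its name, has taken for a name from the list of things; names that differ only in an ending like _2 or _b are one class to them, and where a whole thing is asked for, a point or a joint stands for the part that bears it (a point fixed in the world has none). Each returns a list of dicts, best first, with "confidence" (0 to 1); they miss things now and then, are a little off and sometimes report something else, mostly with a low value. They report only what shows in the picture. A call takes as long as a camera call.
- ctrl.look_for(camera, target): "rect" ([centre column, centre row, width, height] in pixels, round what is visible of it).
- ctrl.masks_of(camera, target): "region" (384x512 bool, what is visible of it) and "rect" ([centre column, centre row, width, height] in pixels, round what is visible of it).
The state is a dict: "time": time; "joint_positions": joint angles; "qd": joint speeds; "joint_torque": joint torques, N m; "position": TCP position; "tool_rot": TCP orientation; "ft_force": force on the tool from outside, world axes, zero at the start; "torque": the same for the moment, N m; "grip_width": opening from 0.0 (shut) to 1.0 (fully open).
Only numpy, scipy, OpenCV 4.12 (cv2) and the standard library are available. Lean on these libraries where they do the work, as an engineer would, in place of code of your own. Each camera call takes 0.05 s, during which the arm holds its last target. There are 200 camera calls.

## Working session

There is one attempt and no reset: what is moved stays moved. The work goes in short steps, Python scripts to look and compute and a tool call to move; the robot and the scene stay as the last step left them, time stands still between calls to the robot, and variables do not carry over. Pictures are saved under pics/ and viewed, about 8 in all and at most 12, crops included, and the job is handed in when it is done.

Besides the shell and the picture viewer there is one more tool, called by a JSON object that holds its "api" and its "payload", one argument or row to a line. move_arm: Moves the arm, as the interface text tells. Its arguments: {"type":"object","properties":{"dp":{"type":"array","items":{"type":"array","items":{"type":"number"}}},"turn":{"type":"array","items":{"type":"number"}},"jaw":{"type":"array","items":{"type":"number"}},"grip_force":{"type":"number"}},"required":["dp","turn","jaw"]}

```bash
mkdir -p pics; cat > h.py <<'E'
import numpy as np, cv2
from bench import ctrl
def ray(cam,uv):
    c=ctrl.camera_info(cam);K=np.array(c["intrinsics"]);E=np.array(c["extrinsics"])
    p=cv2.undistortPoints(np.array([[uv]],float),K,np.array(c["dist"],float))[0,0]
    R=E[:3,:3];o=-R.T@E[:3,3];d=R.T@np.array([p[0],-p[1],-1.]);return o,d/np.linalg.norm(d)
def proj(cam,P):
    c=ctrl.camera_info(cam);K=np.array(c["intrinsics"]);E=np.array(c["extrinsics"])
    q=(E[:3,:3]@np.atleast_2d(P).T).T+E[:3,3];q=q*[1,-1,-1]
    return cv2.projectPoints(q,np.zeros(3),np.zeros(3),K,np.array(c["dist"],float))[0][:,0]
def onz(cam,uv,z):
    o,d=ray(cam,uv);return o+d*(z-o[2])/d[2]
def tri(u1,u2,c1="side",c2="top"):
    o1,d1=ray(c1,u1);o2,d2=ray(c2,u2)
    t=np.linalg.lstsq(np.c_[d1,-d2],o2-o1,rcond=None)[0]
    a=o1+d1*t[0];b=o2+d2*t[1];return (a+b)/2,np.linalg.norm(a-b)
E
python3 - <<'E'
from h import *
for c in("side","top"):
    im=ctrl.get_image(c);cv2.imwrite(f"pics/{c}0.png",cv2.resize(im[...,::-1],(800,600),interpolation=cv2.INTER_CUBIC))
    print(c,ray(c,(256,192)))
    for t in("fixture","collar_mid","pointer_tip"):
        print(t,[(np.round(r["rect"],1).tolist(),round(r["confidence"],2)) for r in ctrl.look_for(c,t)])
s=ctrl.get_state();print(s["time"],s["position"],s["tool_rot"],s["grip_width"])
E
```

```text
side (array([ 0.42835073, -0.34685301,  0.59803757]), array([ 0.2864854 ,  0.53486847, -0.79488479]))
fixture [([219.6, 251.6, 159.8, 257.2], 0.84)]
collar_mid [([207.8, 247.9, 38.1, 45.1], 0.75)]
pointer_tip [([263.1, 333.9, 29.5, 30.6], 0.91)]
top (array([0.48626901, 0.02551196, 0.70406707]), array([ 0.17764741, -0.01890921, -0.98391252]))
fixture [([292.2, 241.6, 251.9, 115.3], 0.6)]
collar_mid [([292.8, 241.1, 20.1, 25.8], 0.79)]
pointer_tip [([344.3, 228.1, 22.8, 20.1], 0.62)]
0.4 [ 0.24027842 -0.60387349  0.22238471] [-3.08517339e+00 -5.91365404e-01  2.04242065e-04] 0.998621609424242
```

View pics/top0.png

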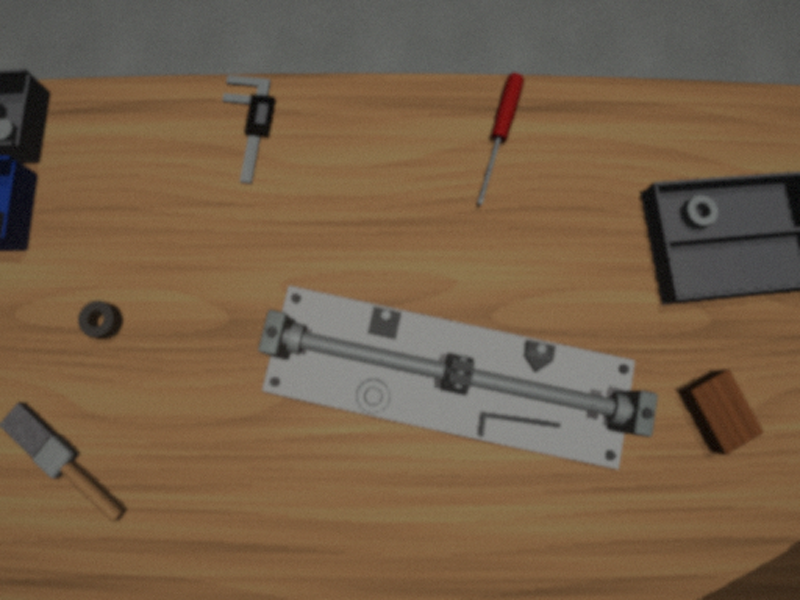

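View pics/side0.png

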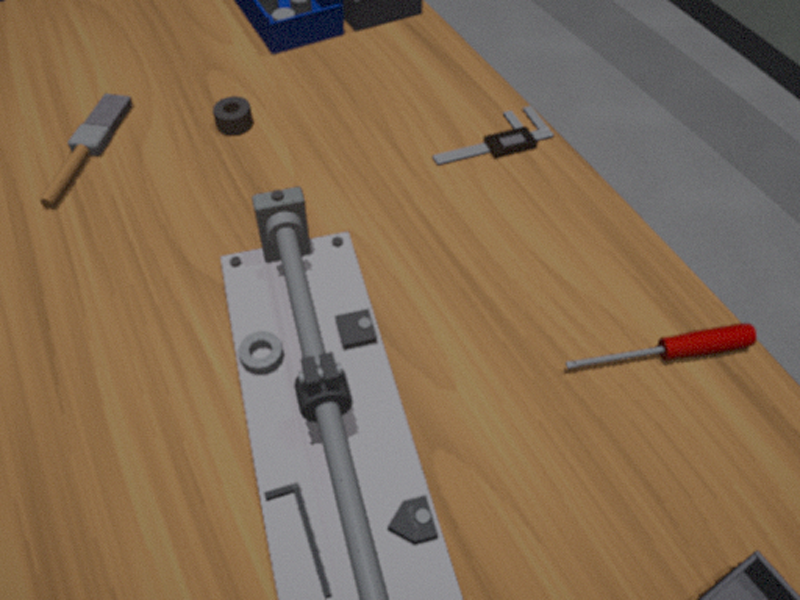

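Top view (800 px scale): the fixture's plate corners are at about (290,287), (634,361), (618,468) and (264,391). The collar is at (458,373), the pointed marker is on the right with its tip near (536,371), and the square one is on the left at (385,322). In the side view the collar is at (323,388) and the tip at (389,522).

```bash
python3 - <<'E'
from h import *
S=1.5625
cs=np.array([onz("top",(u/S,v/S),.012) for u,v in[(290,287),(634,361),(618,468),(264,391)]])
print("corners",cs.round(4).tolist(),[round(np.linalg.norm(cs[i]-cs[i-1]),3) for i in range(4)])
c=cs.mean(0);b=(cs[0]+cs[3]-cs[1]-cs[2]);b/=np.linalg.norm(b);print("centre",c,"yaw dir",b)
P=c.copy();P[2]=0
x=np.array([b[1],-b[0],0])
# post tops/bar by top and side
M={}
out=[]
for cam in("side","top"):
    im=ctrl.get_image(cam)
    for t in("collar_mid","pointer_tip"):
        r=ctrl.masks_of(cam,t)
        if not r: print("none",cam,t);continue
        m=r[0]["region"];v,u=np.nonzero(m);M[cam,t]=m;print(cam,t,r[0]["confidence"],u.mean(),v.mean(),u.min(),u.max(),v.min(),v.max())
t,e=tri((389/S,523/S),(536/S,371/S));print("tip",t,e,"local",(t-P)@x,(t-P)@b)
k=[(np.nonzero(M[c,"collar_mid"])[1].mean(),np.nonzero(M[c,"collar_mid"])[0].mean()) for c in("side","top")]
t,e=tri(*k);print("collar",t,e,"local",(t-P)@x,(t-P)@b)
def show(y0):
    for cam,(u0,v0) in {"top":(256,180),"side":(140,100)}.items():
        im=ctrl.get_image(cam)
        im=cv2.resize(im[...,::-1],None,fx=3,fy=3,interpolation=cv2.INTER_CUBIC)
        def w(l): l=np.atleast_2d(l);return P+l[:,:1]*x+l[:,1:2]*b+l[:,2:]*[0,0,1]
        def dr(l,col,close=False):
            cv2.polylines(im,[np.round(proj(cam,w(l))*3+1).astype(int)],close,col,1)
        dr([[.07,.23,.012],[.07,-.23,.012],[-.07,-.23,.012],[-.07,.23,.012]],(0,255,0),True)
        for s in(1,-1): dr([[s*.01,-.2,.075],[s*.01,.2,.075]],(255,255,0))
        a=np.linspace(0,6.3,60)
        for s in(1,-1): dr(np.c_[.022*np.cos(a),a*0+y0+s*.015,.075+.022*np.sin(a)],(0,0,255))
        dr([[.013,y0+.012,.116],[.013,y0-.012,.116],[-.013,y0-.012,.116],[-.013,y0+.012,.116]],(0,255,255),True)
        u0,v0=(190,150) if cam=="top" else (140,170)
        cv2.imwrite(f"pics/ov_{cam}.png",im[v0*3:v0*3+580,u0*3:u0*3+640])
show((t-P)@b)
E
```

```text
corners [[0.6278, 0.1555, 0.012], [0.5325, -0.2901, 0.012], [0.3986, -0.2613, 0.012], [0.4937, 0.1839, 0.012]] [np.float64(0.137), np.float64(0.456), np.float64(0.137), np.float64(0.455)]
centre [ 0.51314582 -0.05299533  0.012     ] yaw dir [0.20901177 0.97791313 0.        ]
side collar_mid 0.69 205.436645396536 247.2944393801276 189 225 226 269
side pointer_tip 0.89 264.27131782945736 333.293023255814 248 279 318 347
top collar_mid 0.76 292.4422604422604 239.3783783783784 281 302 227 251
top pointer_tip 0.71 344.42335766423355 226.25547445255475 336 354 218 236
tip [ 0.52080687 -0.15821364  0.02441976] 0.0028274582907990976 local 0.029483713631584182 -0.10129311837310416
collar [ 0.51402565 -0.051137    0.0858391 ] 0.002112226445105553 local 0.00047199116101783074 0.002001181885815263
```

View pics/ov_top.png

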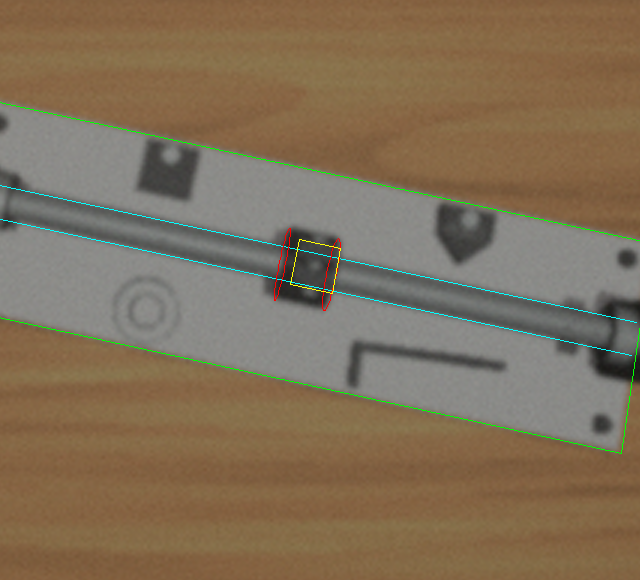

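View pics/ov_side.png

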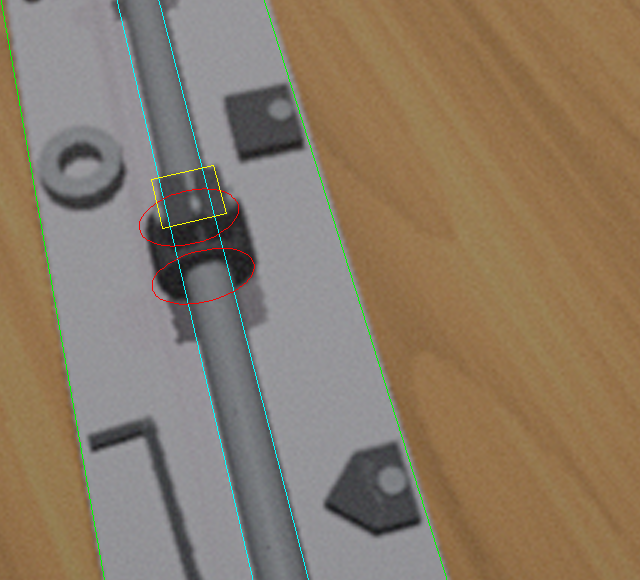

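The plate model fits to about 3 mm. The tip measured at (0.029, −0.101, 0.024) matches the expected 30 mm offset and 22 mm height. In the overlay the collar sits at y≈+2 to +5 mm. The collar has to slide about −0.103 m along the bar. Next I approach above the collar.

```bash
cat >> h.py <<'E'
from scipy.spatial.transform import Rotation as Ro
def to(p,ang=-12.1):
    s=ctrl.get_state();R=Ro.from_rotvec(s["tool_rot"]).as_matrix()
    y=R[:,1];t=(-(ang-np.degrees(np.arctan2(y[1],y[0])))+180)%360-180
    print("t",round(s["time"],2),"pos",s["position"].round(4),"dp",((R.T@(np.array(p)-s["position"]))/.03).round(3),"turn",round(t/5,2),"F",np.round(s["ft_force"],1),"w",round(s["grip_width"],3),"tilt",R[:,2].round(3))
E
python3 -c "
from h import *
to((.514,-.051,.18))"
```

```text
t 0.8 pos [ 0.2404 -0.6039  0.2226] dp [ 15.291 -13.751   1.418] turn -11.24 F [-0.  -0.4 -0.1] w 1.002 tilt [-0. -0. -1.]
```

{"api": "move_arm", "payload": {
  "dp": [
    [15.3,-13.7,0],
    [15.3,-13.7,0],
    [15.3,-13.7,0],
    [15.3,-13.7,0],
    [15.3,-13.7,0]
  ],
  "turn": [-11.2,-11.2,-11.2,-11.2,-11.2],
  "jaw": [1,1,1,1,1]
}}

```text
time: 1.3
position: [0.3524, -0.3783, 0.2228]
tool_rot: [2.649, 1.688, -0.0]
ft_force: [1.0, 0.0, -0.3]
grip_width: 1.003
```

```bash
python3 -c "
from h import *
to((.514,-.051,.18))"
```

```text
t 1.3 pos [ 0.3524 -0.3783  0.2228] dp [12.165  0.275  1.42 ] turn -2.58 F [ 1.   0.  -0.3] w 1.003 tilt [ 0.    -0.001 -1.   ]
```

{"api": "move_arm", "payload": {
  "dp": [
    [12.1,0.3,0.5],
    [12.1,0.3,0.5],
    [12.1,0.3,0.5],
    [12.1,0.3,0.5],
    [12.1,0.3,0.5]
  ],
  "turn": [-2.6,-2.6,-2.6,-2.6,-2.6],
  "jaw": [1,1,1,1,1]
}}

```text
time: 1.8
position: [0.4648, -0.1552, 0.2126]
tool_rot: [2.446, 1.969, 0.0]
ft_force: [0.9, -0.2, -0.5]
grip_width: 1.002
```

```bash
python3 -c "
from h import *
to((.514,-.051,.18))"
```

```text
t 1.8 pos [ 0.4648 -0.1552  0.2126] dp [3.746 0.86  1.084] turn -0.05 F [ 0.9 -0.2 -0.5] w 1.002 tilt [ 0.001 -0.001 -1.   ]
```

{"api": "move_arm", "payload": {
  "dp": [
    [1.5,0.4,0.5],
    [3.1,0.7,0.8],
    [3.75,0.86,1.08],
    [3.75,0.86,1.08],
    [3.75,0.86,1.08]
  ],
  "turn": [0,0,0,0,0],
  "jaw": [1,1,1,1,1]
}}

```text
time: 2.3
position: [0.5132, -0.0529, 0.1797]
tool_rot: [2.446, 1.971, -0.001]
ft_force: [0.7, -0.8, 0.7]
grip_width: 1.003
```

```bash
python3 -c "
from h import *
to((.514,-.051,.058))
a=[cv2.resize(ctrl.get_image(c)[...,::-1],(400,300)) for c in('top','side')]
cv2.imwrite('pics/above.png',np.hstack(a))"
```

```text
t 2.3 pos [ 0.5132 -0.0529  0.1797] dp [0.072 0.015 4.058] turn -0.04 F [ 0.7 -0.8  0.7] w 1.003 tilt [-0.001 -0.001 -1.   ]
```

View pics/above.png

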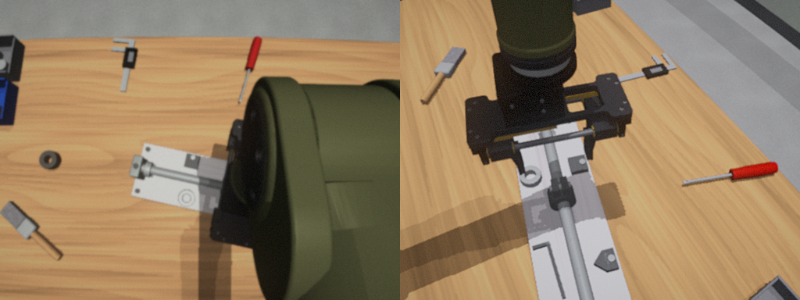

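The gripper is above the collar (side view, collar at about (560,193)) with its jaws across the bar. I descend now.

{"api": "move_arm", "payload": {
  "dp": [
    [0.1,0,1],
    [0.1,0,2],
    [0.1,0,3],
    [0.1,0,4.0],
    [0.1,0,4.0]
  ],
  "turn": [0,0,0,0,0],
  "jaw": [1,1,1,1,1],
  "grip_force": 15
}}

```text
time: 2.9
position: [0.5104, -0.0514, 0.0565]
tool_rot: [-2.446, -1.964, 0.008]
ft_force: [-0.3, -0.2, -0.1]
grip_width: 1.0
```

```bash
python3 -c "
from h import *
to((.514,-.051,.058))
im=ctrl.get_image('side')[170:330,140:320,::-1]
cv2.imwrite('pics/down.png',cv2.resize(im,None,fx=3,fy=3))"
```

```text
t 2.9 pos [ 0.5104 -0.0514  0.0565] dp [ 0.038  0.113 -0.05 ] turn -0.08 F [-0.3 -0.2 -0.1] w 1.0 tilt [-0.007  0.001 -1.   ]
```

View pics/down.png

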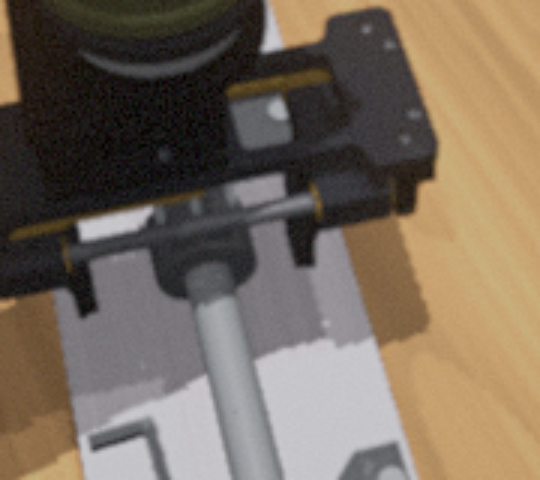

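```bash
python3 -c "
from h import *
s=ctrl.get_state();R=Ro.from_rotvec(s['tool_rot']).as_matrix();p=s['position']
for k in(-.0435,0,.0435): print(k,((proj('side',p+R[:,1]*k)-[140,170])*3).round())
b=np.array([.209,.978,0]);x=np.array([.978,-.209,0]);P=np.array([.5131,-.053,.075])
for k in(-.022,0,.022): print('ring front',((proj('side',P+b*-.012+x*k)-[140,170])*3).round())
print('down 20mm',((proj('side',[P,P-[0,0,.02]])-[140,170])*3).round())
"
```

```text
-0.0435 [[ 97. 287.]]
0 [[195. 266.]]
0.0435 [[292. 244.]]
ring front [[150. 285.]]
ring front [[202. 274.]]
ring front [[252. 262.]]
down 20mm [[196. 250.]
 [199. 272.]]
```

The fingers straddle the ring, sitting about 4 mm towards −x. I shift over and close gently.

{"api": "move_arm", "payload": {
  "dp": [
    [0.04,0.14,0],
    [0.04,0.14,0],
    [0.04,0.14,0],
    [0.04,0.14,0],
    [0.04,0.14,0]
  ],
  "turn": [0,0,0,0,0],
  "jaw": [1,0.4,0.2,0.1,0.05],
  "grip_force": 15
}}

```text
time: 3.45
position: [0.5186, -0.0495, 0.0603]
tool_rot: [2.446, 1.97, 0.0]
ft_force: [-0.3, -0.5, -0.1]
grip_width: 0.721
```

{"api": "move_arm", "payload": {
  "dp": [
    [0,0,0],
    [0,0,0],
    [0,0,0],
    [0,0,0],
    [0,0,0]
  ],
  "turn": [0,0,0,0,0],
  "jaw": [-0.2,-0.2,-0.2,-0.2,-0.2]
}}

```text
time: 3.95
position: [0.516, -0.049, 0.0595]
tool_rot: [-2.444, -1.968, 0.006]
ft_force: [-5.6, 1.6, 4.4]
grip_width: 0.502
```

```bash
python3 -c "
from h import *
to((.514,-.051,.058))"
```

```text
t 3.95 pos [ 0.516  -0.049   0.0595] dp [-0.08  -0.049  0.049] turn -0.04 F [-5.6  1.6  4.4] w 0.502 tilt [-0.005  0.    -1.   ]
```

Opening 43.7 mm, so it's holding the 44 mm ring. I slide in stages while watching the force.

{"api": "move_arm", "payload": {
  "dp": [
    [-0.3,-0.05,0],
    [-0.6,-0.05,0],
    [-0.9,-0.05,0],
    [-1.2,-0.05,0],
    [-1.5,-0.05,0]
  ],
  "turn": [0,0,0,0,0],
  "jaw": [-0.2,-0.2,-0.2,-0.2,-0.2],
  "grip_force": 20
}}

```text
time: 4.45
position: [0.5063, -0.0938, 0.0595]
tool_rot: [-2.446, -1.969, 0.002]
ft_force: [-2.8, 4.6, -0.4]
grip_width: 0.495
```

```bash
python3 -c "
from h import *
to((.492,-.153,.058))"
```

```text
t 4.45 pos [ 0.5063 -0.0938  0.0595] dp [-2.03  -0.045  0.051] turn -0.05 F [-2.8  4.6 -0.4] w 0.495 tilt [-0.002  0.    -1.   ]
```

Low force. I continue to about 3.4 units in total and then look.

{"api": "move_arm", "payload": {
  "dp": [
    [-0.4,-0.04,0],
    [-0.8,-0.04,0],
    [-1.2,-0.04,0],
    [-1.6,-0.04,0],
    [-1.9,-0.04,0]
  ],
  "turn": [0,0,0,0,0],
  "jaw": [-0.2,-0.2,-0.2,-0.2,-0.2]
}}

```text
time: 4.95
position: [0.4941, -0.1502, 0.0596]
tool_rot: [2.447, 1.968, 0.001]
ft_force: [4.7, 2.4, -7.4]
grip_width: 0.497
```

```bash
python3 -c "
from h import *
to((.492,-.153,.058))
im=ctrl.get_image('side')[204:384,140:340,::-1]
cv2.imwrite('pics/slid.png',cv2.resize(im,None,fx=3,fy=3))
for c in('side','top'):
  for t in('collar_mid','pointer_tip'): print(c,t,[(np.round(r['rect'],1).tolist(),round(r['confidence'],2)) for r in ctrl.look_for(c,t)])"
```

```text
t 4.95 pos [ 0.4941 -0.1502  0.0596] dp [-0.105 -0.048  0.053] turn -0.06 F [ 4.7  2.4 -7.4] w 0.497 tilt [ 0.001 -0.    -1.   ]
side collar_mid [([226.2, 328.1, 45.8, 30.6], 0.55)]
side pointer_tip [([262.2, 337.0, 32.6, 24.3], 0.64)]
top collar_mid []
top pointer_tip []
```

View pics/slid.png

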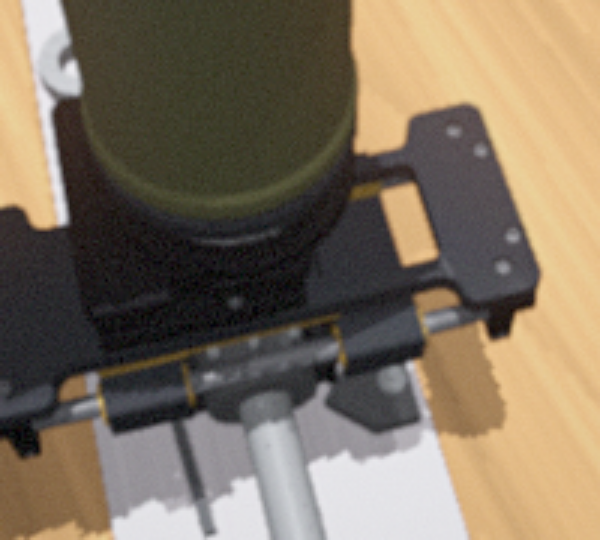

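The collar moved with the gripper to near the tip (visible at (330,397)). I release, rise and back away so that both cameras see it.

{"api": "move_arm", "payload": {
  "dp": [
    [0,0,0],
    [0,0,0],
    [0,0,0],
    [0,0,0],
    [0,0,0]
  ],
  "turn": [0,0,0,0,0],
  "jaw": [0.2,0.6,1,1,1]
}}

```text
time: 5.7
position: [0.494, -0.1485, 0.06]
tool_rot: [2.446, 1.97, -0.0]
ft_force: [0.6, 0.1, 0.5]
grip_width: 0.87
```

{"api": "move_arm", "payload": {
  "dp": [
    [0,0,0],
    [0,0,-0.5],
    [0,0,-1.5],
    [0,0,-2.7],
    [0,0,-4]
  ],
  "turn": [0,0,0,0,0],
  "jaw": [1,1,1,1,1]
}}

```text
time: 6.2
position: [0.4936, -0.1482, 0.1818]
tool_rot: [-2.446, -1.971, 0.0]
ft_force: [1.3, -0.4, -0.6]
grip_width: 0.998
```

{"api": "move_arm", "payload": {
  "dp": [
    [-1.6,0,-0.5],
    [-3.2,0,-0.5],
    [-4.8,0,-0.5],
    [-6.4,-0.5,-0.5],
    [-8,-1,-0.5]
  ],
  "turn": [1.7,3.4,5,5,5],
  "jaw": [1,1,1,1,1]
}}

```text
time: 6.7
position: [0.4131, -0.3776, 0.1963]
tool_rot: [2.814, 1.394, 0.001]
ft_force: [0.8, -1.0, 0.1]
grip_width: 1.002
```

```bash
python3 -c "
from h import *
to((.24,-.604,.222),-68.3)"
```

```text
t 6.7 pos [ 0.4131 -0.3776  0.1963] dp [-9.499 -0.02  -0.858] turn 6.2 F [ 0.8 -1.   0.1] w 1.002 tilt [ 0.001 -0.001 -1.   ]
```

{"api": "move_arm", "payload": {
  "dp": [
    [-1.6,0,-0.5],
    [-3.2,0,-0.9],
    [-4.8,0,-0.9],
    [-6.4,0,-0.9],
    [-8,0,-0.9]
  ],
  "turn": [1.7,3.4,5,6,6],
  "jaw": [1,1,1,1,1]
}}

```text
time: 7.2
position: [0.2671, -0.5683, 0.2236]
tool_rot: [3.079, 0.615, 0.001]
ft_force: [1.2, -1.0, -0.6]
grip_width: 1.004
```

```bash
python3 - <<'E'
from h import *
to((.24,-.604,.222),-68.3)
I=[ctrl.get_image(c) for c in('top','side')]
a=cv2.resize(I[0][190:290,280:420,::-1],None,fx=4,fy=4,interpolation=3)
d=cv2.resize(I[1][284:384,170:310,::-1],None,fx=4,fy=4,interpolation=3)
cv2.imwrite('pics/end.png',cv2.resize(np.hstack([a,d]),(800,286)))
cv2.imwrite('pics/endtop.png',cv2.resize(I[0][200:280,290:396,::-1],None,fx=7,fy=7,interpolation=3))
b=np.array([.209,.978,0])
M={}
for c in('side','top'):
  for t in('collar_mid','pointer_tip'):
    r=ctrl.masks_of(c,t)
    if r:
      v,u=np.nonzero(r[0]['region']);M[c,t]=(u.mean(),v.mean());print(c,t,r[0]['confidence'],M[c,t],r[0]['rect'])
q,e=tri(M['side','collar_mid'],M['top','collar_mid']);print('collar',q,e)
tp,e=tri(M['side','pointer_tip'],M['top','pointer_tip']);print('marker',tp,e,'dy',(q-tp)@b)
for c in('side','top'): print(c,'dy',(onz(c,M[c,'collar_mid'],.087)-onz(c,M[c,'pointer_tip'],.02))@b)
E
```

```text
t 7.2 pos [ 0.2671 -0.5683  0.2236] dp [-1.292  0.75   0.055] turn 0.18 F [ 1.2 -1.  -0.6] w 1.004 tilt [ 0.001 -0.002 -1.   ]
side collar_mid 0.78 (np.float64(224.1220472440945), np.float64(323.2023622047244)) [226.0, 323.5, 47.0, 43.7]
top collar_mid 0.64 (np.float64(350.7114624505929), np.float64(251.39723320158103)) [350.1, 250.4, 23.5, 25.7]
top pointer_tip 0.75 (np.float64(344.036231884058), np.float64(226.21376811594203)) [344.2, 229.2, 22.3, 18.5]
collar [ 0.49234413 -0.15383405  0.08727742] 0.0011170215253133514Traceback (most recent call last):
  File "<stdin>", line 16, in <module>
KeyError: ('side', 'pointer_tip')
```

View pics/endtop.png

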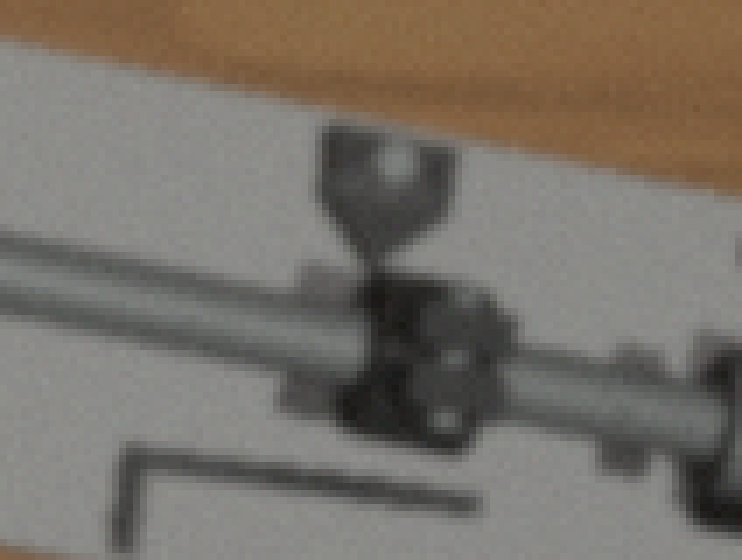

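The tip is at (372,270) in the crop, i.e. top pixel (343.1,238.6). The lug's screw line is near (452,360), and the ring's left edge spans (370,275)–(340,425). I now compute the offset with parallax.

```bash
python3 - <<'E'
from h import *
b=np.array([.209,.978,0])
f=lambda u,v:(u/7+290,v/7+200)
tip=onz('top',f(372,268),.022);lug=onz('top',f(458,360),.116)
tq,e=tri((389/1.5625,523/1.5625),f(372,268))
# ring's left rim (far side, +b): centre of outermost visible edge at axis height
e1=onz('top',f(337,425),.075);e2=onz('top',f(370,275),.075)
q=np.array([.49234,-.15383,.0873])
print('tip',tip,tq,e,'lug',lug)
print('dy lug',(lug-tip)@b,'dy tri',(q-tip)@b,(q-tq)@b,'ring edge mid -15mm',((e1+e2)/2-tip)@b-.015)
# top overlay with collar placed exactly at tip y and +-10 mm
d=np.array([.978,-.209,0])
P=tip-d*.030;P[2]=.075;a=np.linspace(0,6.3,60)
im=cv2.imread('pics/endtop.png')
for s in(.015,-.015):
  pts=P+b*s+np.c_[np.cos(a)]*.022*d+np.c_[np.sin(a)]*.022*[0,0,1]
  cv2.polylines(im,[((proj('top',pts)-[290,200]+.5)*7).astype(int)],False,(0,0,255),1)
l=np.array([P+d*i*.013+b*j*.012+[0,0,.041] for i,j in((1,1),(1,-1),(-1,-1),(-1,1))])
cv2.polylines(im,[((proj('top',l)-[290,200]+.5)*7).astype(int)],True,(0,255,255),1)
cv2.imwrite('pics/endov.png',im)
E
```

```text
tip [ 0.51788454 -0.15870489  0.022     ] [ 0.51990048 -0.15832815  0.02517044] 0.0044086170530412225 lug [ 0.49145725 -0.15342917  0.116     ]
dy lug -0.000363655915818015 dy tri -0.0005711713492349441 -0.0013609455294203243 ring edge mid -15mm -0.0004429125119316292
```

View pics/endov.png

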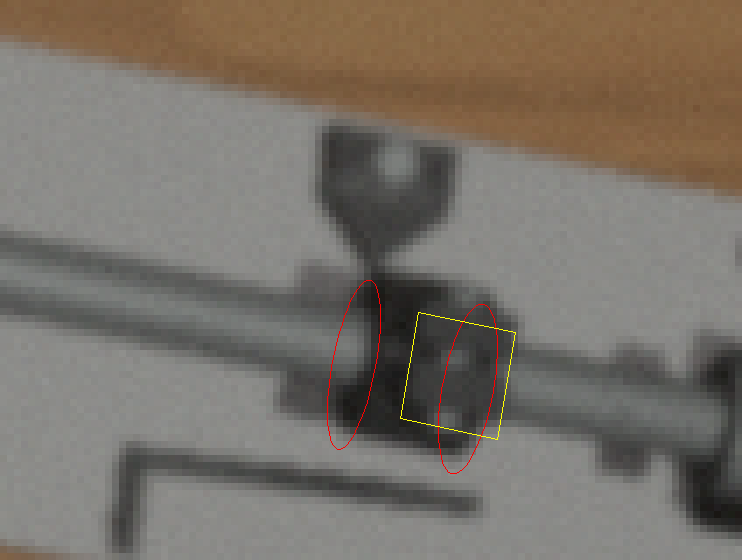

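With the collar modelled exactly at the tip, the outline lands on the collar seen in the image. All estimates agree within 1.5 mm, so I hand in.

```bash
python3 -c "
from bench import ctrl
print(ctrl.close_job())"
```

```text
the job is handed in; nothing more can be done
None
```

The collar now stands at the pointed marker. I pinched the ring across the bar, slid it about 102 mm towards the marker, let go and backed the arm well clear. The job was handed in at about 8 s of the 32 s.

- **Position:** four estimates after release put the collar's middle 0.4 to 1.4 mm from the tip along the bar, inside the 10 mm allowed. They came from the lug, the ring edge, and the two-camera collar centre against two readings of the tip.
- **Model check:** drawing the collar exactly at the tip's position in the top picture matched what was seen along the bar. It sat a few mm off across the bar, consistent with the calibration.
- **Forces:** force readings between moves stayed below about 10 N. The gripper opening read 43 to 44 mm on the 44 mm ring.
- **Checks that failed or disagreed:**
  - In the final side view the network did not find the pointed marker, because the collar partly hides it. I used the tip as seen from above plus the earlier side reading.
  - The two camera rays to the tip missed each other by 3 to 4 mm.

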